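# Seat a ski in the tuning vise and lock the toggle clamp

### The job

Without gripping or lifting anything, push the ski across its two rests, away from the robot, until its far edge is fully home against both upright stops. Then push the clamp's lever over its dead point so that it snaps into lock and its pad holds the ski there. Leave the other things on the bench where they are.

Things in the scene. Friction and masses are not known exactly. Their poses are not given: they have to be found in the camera images.
- vise: fixed ski vise; origin on the bench under its middle, x axis away from the robot across the ski, y to the left along the ski, z up. Aluminium plate x = -75 to 125, 500 long, 20 thick. At y = +200 and -200 a red rest, 50 wide, x = -80 to 35, top 60 above the bench, ending in an upright stop. Between the rests (|y| below 170) the space over the plate, beside and under the ski, is open
- stop_left (a point): middle of the near face of the left (+y) red stop (top 88 above the bench), where the ski's far edge must come to bear; 67 above the bench, at x = 35 of the vise
- stop_right (a point): the same on the right (-y) stop
- ski: loose black junior ski lying base up on the rests, long side along y; 70 wide, 14 thick, 700 long, 0.4 to 0.85 kg, tip at left curving down. Origin mid underside, 60 above the bench. Straight-sided over |y| below 250. Its middle starts 17 to 32 short of home, up to 0.05 rad askew; sliding takes 3 to 15 N
- ski_far_left (a point): point on the ski's far edge (the one facing the stops), 200 left of the ski's middle, half-way up its thickness
- ski_far_right (a point): the same, 200 right of the ski's middle
- ski_near_mid (a point): middle of the ski's near edge (facing the robot), half-way up its thickness: a push here squares the ski against both stops
- lever_pivot (a point): pivot of the clamp's lever, 130 above the bench; its axis runs along the vise's y. The clamp (red side plates, 50 wide overall) is bolted to the plate beyond the ski, 70 beyond the vise's middle and up to 50 left or right of it
- lever_grip (a point): on the axis of the lever's round black rubber grip (20 in diameter, 62 to 132 from the pivot), 105 from the pivot
- lever (a joint): lever angle, rad. 0 = open, leaning 0.25 rad from upright towards the robot; growing values swing its end away from the robot and down (lean from upright = value - 0.25). Starts at 0 to 0.2, held there by slight friction. A spring resists up to its dead point near 1.22 (at most some 8 N at the grip), then snaps it to its stop at 1.50, locked; let go earlier it springs back
- pad: rubber pressure pad, 24 in diameter, at the end of the steel pressure arm; locked, it presses on the ski with about 10 N. Origin at the arm's end. While the lever is open the arm rises over the ski on the lever's robot side, to no more than 165 above the bench; it comes down as the lever closes
- wax: bystander: yellow wax block, 45 x 85 x 26, lying flat on the vise plate left of the clamp; origin at its underside
- cleaner: bystander: white bottle, 56 across, 140 tall, standing upright; origin at its underside
- scraper: bystander: flat white plastic scraper, 60 x 130 x 5; origin at its underside
- brush: bystander: brass brush with wooden back, 55 x 120 x 38, bristles down; origin at its underside
- file: bystander: edge file in a black guide, 45 x 200 x 22; origin at its underside
- driver: bystander: screwdriver lying flat, about 200 long; origin at its underside
- mug: bystander: white mug, 80 across, 90 tall; origin at its underside

How it is judged:
By the outcome, as a careful person would: the job done as asked, in the order asked, and still so for the second after the job is handed in, with the robot touching nothing.
It also fails if it takes over 45 s, if anything falls off the work surface, if the arm or the gripper's body presses on something with over 40 N, if the wrist force passes 120 N, or if a joint passes its speed limit or range.

### The arm

A 6-joint arm with a two-finger parallel gripper is mounted at the origin on the work surface. World frame = base frame: x ahead of the robot, y to its left, z up, the work surface at z = 0. Lengths are in mm, angles in degrees, forces in N, time in s.
With the tool pointing down it reaches from about 350 to 850 mm from the base axis. Payload 8.1 kg.
Tool frame: the origin (TCP) lies midway between the tips of the shut fingers; the grasp point (between the pads) lies 19 mm behind it; z points along the fingers, y is the line along which they close (so a half turn about z gives the same grasp; the last joint's range is limited). The gripper opens to 85 mm and grips with 20 to 120 N. Pads are 22 mm wide; open, the fingers measure 114 mm over their backs; the gripper's body (76 mm by 85 mm) begins 54 mm behind the grasp point. The pads swing forward as they close: fully open they stand 13 mm farther back than shut.
Start: joints at [70.565, 7.471, 85.268, -0, 87.261, -4.893], TCP at [150.628, 580.79, 231.292] pointing down, gripper open.
Joint ranges: [-169.43, 169.43], [-51.17, 129.36], [1.28, 143.12], [-76.62, 256.62], [0, 156.53], [-152.29, 152.29]. Speed limits (degrees/s): [136.94, 136.94, 159.86, 180, 180, 180].

### API

Orientations are given as [roll, pitch, yaw] about the fixed x, y, z axes, in that order (R = Rz(yaw) Ry(pitch) Rx(roll)).
In Python, from bench import sense, snapshot, order, finder gives the robot as it stands.
- The arm moves only by the tool send_rows, never from a script. Its argument "steps" is a list of rows, each a list of 2 entries, a list of its own where there are three numbers: the shift along the world's x, y, z in units of 30 mm (1.0 is 30 mm), then the turn, a rotation vector about the world's x, y, z in rad. In form: [[[dx, dy, dz], [wx, wy, wz]], ...]. A call has 1 to 10 rows; each row is the pose to reach, as a shift and turn from the pose commanded when the call began; what a row does not reach only later rows make up. A row lasts 1/8 s, in which the tool goes at most 62.5 mm and 10.7 degrees, less where a joint would pass 70% of its speed; a pose out of reach is approached as far as the arm can. A call with a gripper value outside its range is refused whole. "fingers" is the closure, from 0 (fully open) to 1 (shut), set as the call begins (left out, the last holds). The fingers move at their own pace and stop on an object; "squeeze" is the grip in N (left out, the last holds). Time passes only in rows, so rows that repeat a pose let the fingers close. It gives the time, the measured TCP pose, the force, the opening and the grip force at its end, in the units of the state.
- sense(): the state, without advancing time (a new reading comes with each control period).
- snapshot(name): name is "side" or "top"; returns a dict with "img" (420x560x3 uint8, red, green, blue), "K" (3x3 intrinsics, pixels), "pose" (4x4, takes a point from camera to world coordinates). Camera axes: x right, y up, looking along -z (the intrinsics and any distortion apply to the point x, -y, -z); pixel columns grow to the right and rows downward; lengths in mm; the calibration is good to about 2 mm. A picture is of the moment at which its call begins. There is no depth.
- order.hand_in(): hands the job in; it is judged then, once.
Trained networks look in the newest picture that a camera, given by its name, has taken for a name from the list of things; names that differ only in an ending like _2 or _b are one class to them, and where a whole thing is asked for, a point or a joint stands for the part that bears it (a point fixed in the world has none). Each returns a list of dicts, best first, with "confidence" (0 to 1); they miss things now and then, are a little off and sometimes report something else, mostly with a low value. They report only what shows in the picture. A call takes as long as a camera call.
- finder.find_in(label, camera): "box" ([left, top, width, height] as shares, 0 to 1, of the picture: columns of its width, rows of its height, round what is visible of it).
- finder.trace(label, camera): "mask" (420x560 bool, what is visible of it) and "box" ([left, top, width, height] as shares, 0 to 1, of the picture: columns of its width, rows of its height, round what is visible of it).
- finder.pinpoint(label, camera): "at" ([column, row] as shares, 0 to 1, of the picture: columns of its width, rows of its height: a listed point, or the origin of a listed thing).
The state is a dict: "time": time; "joint_pos": joint angles; "qd": joint speeds; "joint_efforts": joint torques, N m; "tool_pos": TCP position; "tcp_rot": TCP orientation; "ft_force": force on the tool from outside, world axes, zero at the start; "wrist_torque": the same for the moment, N m; "finger_gap": finger opening in mm; "grip_force": force on a finger pad.
Only numpy, scipy, OpenCV 4.12 (cv2) and the standard library are available. Lean on these libraries where they do the work, as an engineer would, in place of code of your own. Each camera call takes 0.05 s, during which the arm holds its last target. There are 200 camera calls.

## Working session

There is one attempt and no reset: what is moved stays moved. The work goes in short steps, Python scripts to look and compute and a tool call to move; the robot and the scene stay as the last step left them, time stands still between calls to the robot, and variables do not carry over. Pictures are saved under pics/ and viewed, at most 10 in all, crops included, and the job is handed in when it is done.

Besides the shell and the picture viewer there is one more tool, called after "Call:" as name(argument=value, ...), one argument or row to a line, values as JSON. send_rows: Moves the arm, as the interface text tells. Its arguments: {"type":"object","properties":{"steps":{"type":"array"},"fingers":{"type":"number"},"squeeze":{"type":"number"}},"required":["steps"]}

```bash
mkdir -p pics; cat > h.py <<'E'
import numpy as np,cv2
from bench import sense,snapshot,order,finder
def ray(s,px):
    K=s["K"];d=np.linalg.inv(K)@np.array([px[0],px[1],1.]);d=np.array([d[0],-d[1],-d[2]])
    T=np.array(s["pose"]);return T[:3,3],T[:3,:3]@d
def atz(s,px,z):
    o,d=ray(s,px);return o+d*(z-o[2])/d[2]
def tri(s1,p1,s2,p2):
    o1,d1=ray(s1,p1);o2,d2=ray(s2,p2)
    t=np.linalg.lstsq(np.c_[d1,-d2],o2-o1,rcond=None)[0]
    a=o1+d1*t[0];b=o2+d2*t[1];return (a+b)/2,np.linalg.norm(a-b)
def pin(l,c):
    r=finder.pinpoint(l,c)
    return (np.array(r[0]["at"])*[560,420],r[0]["confidence"]) if r else (None,0)
E
python3 - <<'E'
from h import *
np.set_printoptions(precision=1,suppress=True)
S={c:snapshot(c) for c in("side","top")}
for c in S: cv2.imwrite(f"pics/{c}0.png",S[c]["img"][:,:,::-1]); print(c,S[c]["pose"],S[c]["K"], [k for k in S[c]])
Z=dict(vise=0,stop_left=67,stop_right=67,ski=60,ski_far_left=67,ski_far_right=67,ski_near_mid=67,lever_pivot=130,lever_grip=None,pad=None,wax=20,cleaner=0,mug=0)
for l,z in Z.items():
    P={c:pin(l,c) for c in S}
    o=[l]
    for c in S:
        p,cf=P[c]; o+=[c,p,round(cf,2)]
        if p is not None and z is not None:o+=[atz(S[c],p,z)]
    if all(P[c][0] is not None for c in S):o+=["tri",*tri(S["side"],P["side"][0],S["top"],P["top"][0])]
    print(*o)
print(sense())
E
```

```text
side [[   0.8    0.4   -0.5 -258.7]
 [  -0.6    0.5   -0.6 -951.8]
 [   0.     0.8    0.6 1086.4]
 [   0.     0.     0.     1. ]] [[467.8   0.  281.1]
 [  0.  467.8 211.6]
 [  0.    0.    1. ]] ['img', 'K', 'pose']
top [[   0.     1.    -0.1  405.5]
 [  -1.     0.    -0.   -29.2]
 [  -0.     0.1    1.  1451.3]
 [   0.     0.     0.     1. ]] [[444.    0.  275.9]
 [  0.  444.  205.2]
 [  0.    0.    1. ]] ['img', 'K', 'pose']
vise side [279.8 252.8] 0.7 [511.2 -23.    0. ] top [279.9 206.5] 0.89 [517.8 -23.4   0. ] tri [515.8 -21.7  -3.3] 5.4269886508236205
stop_left side [256.8 209.4] 0.94 [548.5 154.4  67. ] top [218.6 191.7] 0.65 [554.4 169.9  67. ] tri [557.6 170.6  53.2] 4.310772040503937
stop_right side [329.2 265.5] 0.73 [ 546.5 -224.5   67. ] top [343.2 197.4] 0.57 [ 546.1 -220.9   67. ] tri [ 547.4 -222.1   64.4] 2.54032306247101
ski side [276.9 241.1] 0.88 [498.6 -22.9  60. ] top [288.6 210.7] 0.72 [500.6 -51.3  60. ] tri [491.8 -45.6  79.8] 18.319969618065215
ski_far_left side [250.4 208. ] 0.56 [535.5 176.2  67. ] top [220.2 199. ] 0.93 [531.5 164.1  67. ] tri [529.  163.8
[... 648 characters left out ...]
903249664847
cleaner side [291.3 205.9] 0.83 [720.6 160.1   0. ] top [225.6 150.9] 0.79 [698.1 161.2   0. ] tri [703.3 154.3  10.4] 18.29974254251953
mug side [405.  304.3] 0.62 [ 659.2 -446.9    0. ] top [415.  170.9] 0.82 [ 646.4 -464.6    0. ] tri [ 642.  -457.4   21.5] 2.0498710405387848
{'time': 1.4, 'joint_pos': array([70.6,  7.5, 85.3, -0. , 87.3, -4.9]), 'qd': array([-0.1, -0.1,  0. , -0.1,  0. ,  0. ]), 'joint_efforts': array([  0. , -56.9, -50.1,  -0. ,   0. ,  -0. ]), 'tool_pos': array([150.7, 580.8, 231.3]), 'tcp_rot': array([-180. ,    0. ,  165.5]), 'ft_force': array([ 0.2,  0.4, -0.9]), 'wrist_torque': array([-0., -0.,  0.]), 'grip_force': 0.0, 'finger_gap': 85.44489852548095}
```

```bash
python3 - <<'E'
import cv2
for c,(x,y,w,h) in dict(side=(190,150,200,150),top=(190,130,200,150)).items():
    cv2.imwrite(f"pics/{c}0c.png",cv2.resize(cv2.imread(f"pics/{c}0.png")[y:y+h,x:x+w],(800,600),interpolation=cv2.INTER_CUBIC))
E
```

```text
(no output)
```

View pics/side0c.png

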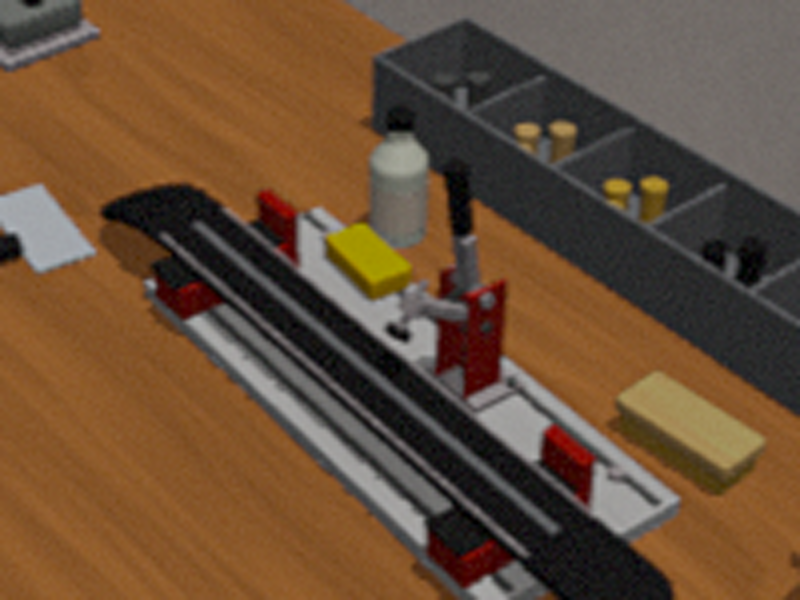

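View pics/top0c.png

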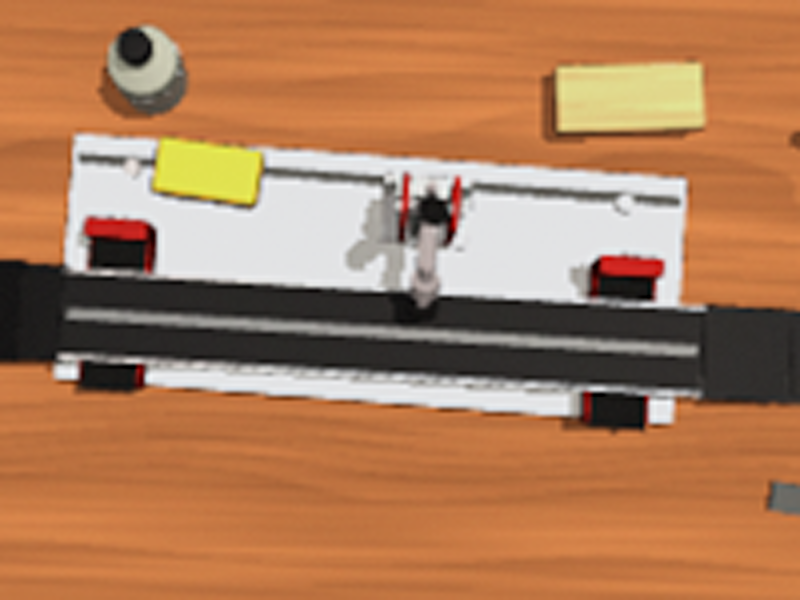

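View pics/top0.png

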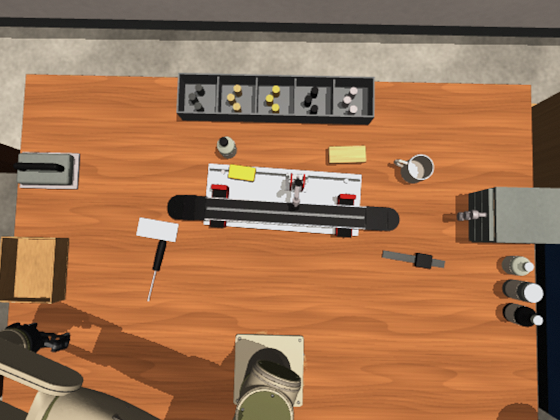

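The top crop shows the two red stops at about full-picture (219.5,190) and (347.5,199.5). The ski's far edge lies about 8 px short on the left and 6 px on the right. The clamp is at column 298 with the lever near upright and its arm over the ski, and the wax is left of the clamp.

```bash
python3 - <<'E'
from h import *
np.set_printoptions(precision=1,suppress=True)
S={c:snapshot(c) for c in("side","top")}
s=S["top"]
f=lambda n,x,y,z:print(n,atz(s,(190+x/4,130+y/4),z))
for n,x,y,z in [("plateTL",75,135,20),("plateTR",686,180,20),("plateBL",54,380,20),("plateBR",672,424,20),
 ("stopL bot",120,241,60),("stopR bot",627,279,60),("skifarL",65,270,74),("skifarR",705,308,74),("skinearL",65,355,74),("skinearR",700,390,74),
 ("sideplL",405,195,150),("sideplR",458,200,150),("levertop",434,205,255),("padtip",425,300,155)]: f(n,x,y,z)
s=S["side"]
f=lambda n,x,y,z:print(n,atz(s,(190+x/4,150+y/4),z))
f("levtop",458,165,258)
def q(n,a,b):print(n,tri(S["side"],(190+a[0]/4,150+a[1]/4),S["top"],(190+b[0]/4,130+b[1]/4)))
q("levertop",(458,168),(434,207)); q("armend",(410,300),(426,288))
E
```

```text
plateTL [650.3 212.2  20. ]
plateTR [ 625.4 -285.6   20. ]
plateBL [450.2 221.6  20. ]
plateBR [ 427.6 -276.5   20. ]
stopL bot [559.8 166.7  60. ]
stopR bot [ 539.7 -233.    60. ]
skifarL [534.5 206.9  74. ]
skifarR [ 517.3 -291.7   74. ]
skinearL [468.1 204.3  74. ]
skinearR [ 453.6 -288.4   74. ]
sideplL [589.2 -55.4 150. ]
sideplR [586.5 -94.6 150. ]
levertop [568.1 -73.1 255. ]
padtip [511.4 -71.7 155. ]
levtop [570.3 -71.3 258. ]
levertop (array([567. , -73.6, 257.7]), np.float64(1.7999872884407444))
armend (array([521.4, -72.9, 148.6]), np.float64(1.4352380089070824))
```

Call:
send_rows(
  steps=[
    [[1,-2,0],[0,0,0.02]],
    [[2,-4,0],[0,0,0.05]],
    [[3,-6,0],[0,0,0.08]],
    [[4,-8,0],[0,0,0.1]],
    [[5,-10,0],[0,0,0.12]],
    [[6,-12,0],[0,0,0.14]],
    [[7,-14,0],[0,0,0.16]],
    [[8,-16,0],[0,0,0.18]],
    [[8.6,-18,-0.5],[0,0,0.2]],
    [[9.15,-19.7,-1],[0,0,0.205]],
  ],
  fingers=1,
)

```text
time: 2.75
tool_pos: [416.4, 15.9, 208.7]
tcp_rot: [180.0, 0.1, 177.2]
ft_force: [0.2, 0.4, 0.1]
finger_gap: 0.0
grip_force: 0.0
```

Call:
send_rows(
  steps=[
    [[0,0,-0.5],[0,0,0]],
    [[0,0,-1.5],[0,0,0]],
    [[0,0,-2.5],[0,0,0]],
    [[0,0,-3.5],[0,0,0]],
    [[0,0,-4.2],[0,0,0]],
    [[0,0,-4.7],[0,0,0]],
    [[0,0,-5],[0,0,0]],
    [[0,0,-5],[0,0,0]],
  ],
)

```text
time: 3.75
tool_pos: [415.2, 18.2, 57.8]
tcp_rot: [180.0, -0.0, 177.2]
ft_force: [-0.2, -0.0, 0.2]
finger_gap: -0.3
grip_force: 0.0
```

Call:
send_rows(
  steps=[
    [[0,-0.5,-0.1],[0,0,0]],
    [[0.3,-0.9,-0.25],[0,0,0]],
    [[0.8,-0.9,-0.25],[0,0,0]],
    [[1.0,-0.9,-0.25],[0,0,0]],
    [[1.15,-0.92,-0.25],[0,0,0]],
    [[1.3,-0.93,-0.25],[0,0,0]],
    [[1.4,-0.94,-0.25],[0,0,0]],
    [[1.5,-0.95,-0.25],[0,0,0]],
    [[1.6,-0.95,-0.25],[0,0,0]],
    [[1.6,-0.95,-0.25],[0,0,0]],
  ],
)

```text
time: 5.0
tool_pos: [462.4, -10.4, 50.2]
tcp_rot: [180.0, -0.1, 177.2]
ft_force: [-5.5, -0.0, 3.0]
finger_gap: -0.1
grip_force: 2.5
```

```bash
python3 - <<'E'
from h import *
s=snapshot("top");print(sense()["ft_force"],sense()["tool_pos"])
cv2.imwrite("pics/p1.png",cv2.resize(s["img"][130:280,190:390,::-1],(800,600),interpolation=cv2.INTER_CUBIC))
E
```

```text
[-4.93844728  0.58904472  3.07147133] [462.39044132 -10.43006747  50.21925831]
```

View pics/p1.png

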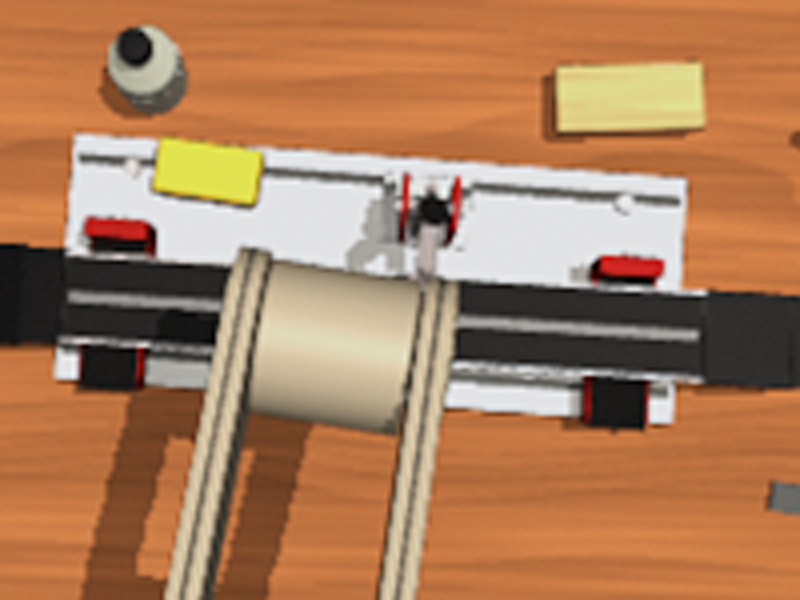

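The ski is sliding: about 10 mm remain at the left stop (edge at row 258, stop at 241 in the crop) and about 7 mm at the right. I'll keep pushing slowly until the force rises.

Call:
send_rows(
  steps=[
    [[0.06,0,0],[0,0,0]],
    [[0.12,0,0],[0,0,0]],
    [[0.18,0,0],[0,0,0]],
    [[0.22,0,0],[0,0,0]],
    [[0.26,0,0],[0,0,0]],
  ],
)

```text
time: 5.68
tool_pos: [469.8, -10.5, 50.2]
tcp_rot: [-180.0, -0.2, 177.2]
ft_force: [-7.8, -0.2, 6.4]
finger_gap: 0.2
grip_force: 4.0
```

Call:
send_rows(
  steps=[
    [[0.03,0,0],[0,0,0]],
    [[0.06,0,0],[0,0,0]],
    [[0.06,0,0],[0,0,0]],
  ],
)

```text
time: 6.05
tool_pos: [470.3, -10.4, 50.1]
tcp_rot: [-180.0, -0.4, 177.2]
ft_force: [-16.3, 0.6, 13.7]
finger_gap: 0.1
grip_force: 8.1
```

Call:
send_rows(
  steps=[
    [[0.03,0,0],[0,0,0]],
    [[0.05,0,0],[0,0,0]],
    [[0.05,0,0],[0,0,0]],
  ],
)

```text
time: 6.42
tool_pos: [470.2, -10.4, 50.1]
tcp_rot: [-180.0, -0.6, 177.2]
ft_force: [-25.8, -0.8, 22.7]
finger_gap: 0.0
grip_force: 12.8
```

```bash
python3 - <<'E'
from h import *
s=snapshot("top");print(sense()["ft_force"],sense()["tool_pos"])
i=s["img"][:,:,::-1]
L=cv2.resize(i[175:225,200:250],(400,400),interpolation=cv2.INTER_CUBIC);R=cv2.resize(i[185:235,325:375],(400,400),interpolation=cv2.INTER_CUBIC)
cv2.imwrite("pics/p2.png",np.hstack([L,R]))
E
```

```text
[-2.52332885e+01  1.91517393e-03  2.20477221e+01] [470.26649427 -10.39940038  50.0884668 ]
```

View pics/p2.png

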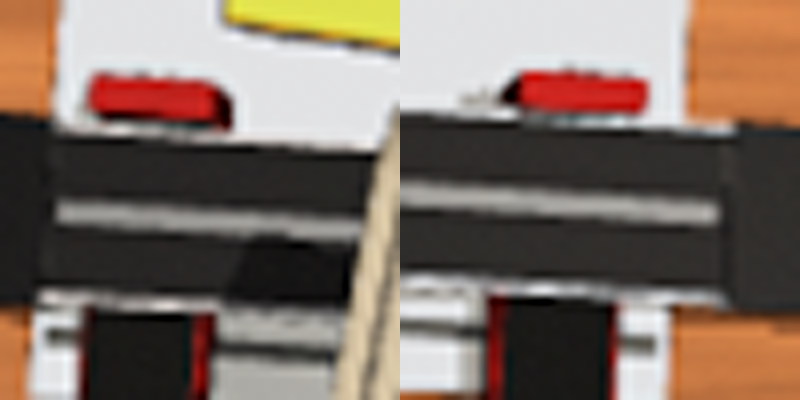

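The ski's far edge now sits against both red stops with no gap (row ~122 in the left crop, ~118 in the right), and it held under 25 N without moving. I'll retreat and go to the lever.

Call:
send_rows(
  steps=[
    [[-0.5,0,0],[0,0,0]],
    [[-1.3,0,0],[0,0,0]],
    [[-1.3,0,1.2],[0,0,0]],
    [[-1.3,0,3],[0,0,0]],
    [[-1.3,-0.3,4.8],[0,0,0]],
    [[-1,-1,6],[0,0,0]],
    [[0,-1.7,6.3],[0,0,0]],
    [[1,-2.1,6.3],[0,0,0]],
    [[1.7,-2.1,6.3],[0,0,0]],
    [[1.7,-2.1,6.3],[0,0,0]],
  ],
)

```text
time: 7.72
tool_pos: [526.1, -73.6, 239.1]
tcp_rot: [180.0, -0.0, 177.2]
ft_force: [-0.8, -0.8, 0.5]
finger_gap: 0.0
grip_force: 0.0
```

```bash
python3 - <<'E'
from h import *
s=snapshot("side");print(sense()["ft_force"],sense()["tool_pos"])
cv2.imwrite("pics/p3.png",cv2.resize(s["img"][120:300,190:390,::-1],(667,600),interpolation=cv2.INTER_CUBIC))
E
```

```text
[-0.01192896  0.64099498  0.15073708] [525.39058111 -73.49059317 239.11819428]
```

View pics/p3.png

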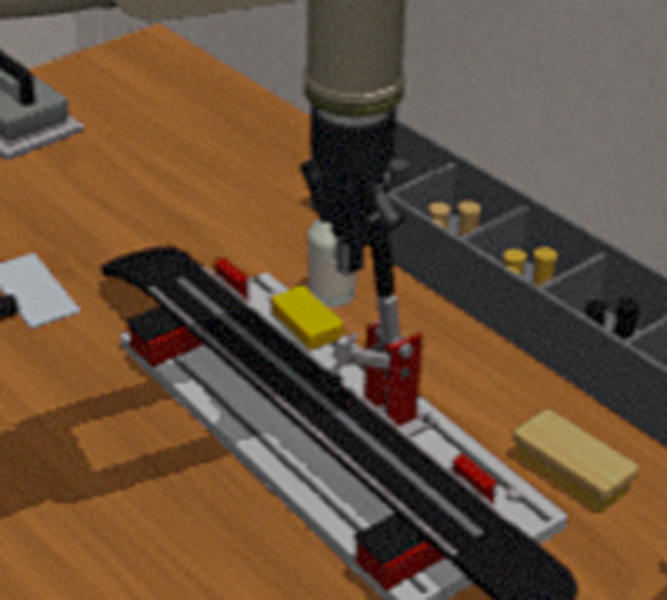

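Call:
send_rows(
  steps=[
    [[0.4,0,0],[0,0,0]],
    [[0.78,-0.03,-0.1],[0,0,0]],
    [[1.15,-0.05,0],[0,0,0]],
    [[1.56,-0.07,0],[0,0,0]],
    [[1.92,-0.09,0],[0,0,0]],
    [[2.28,-0.1,-0.1],[0,0,0]],
    [[2.63,-0.12,-0.2],[0,0,0]],
    [[2.97,-0.14,-0.3],[0,0,0]],
  ],
)

```text
time: 8.78
tool_pos: [615.4, -77.7, 231.6]
tcp_rot: [-180.0, 0.0, 177.2]
ft_force: [-6.9, 1.3, 5.6]
finger_gap: 0.1
grip_force: 4.4
```

```bash
python3 - <<'E'
from h import *
s=snapshot("side");print(sense()["ft_force"],sense()["tool_pos"])
cv2.imwrite("pics/p4.png",cv2.resize(s["img"][120:300,190:390,::-1],(667,600),interpolation=cv2.INTER_CUBIC))
E
```

```text
[-6.76173721  0.69583866  7.28078814] [616.05012892 -77.66156181 230.88474012]
```

View pics/p4.png

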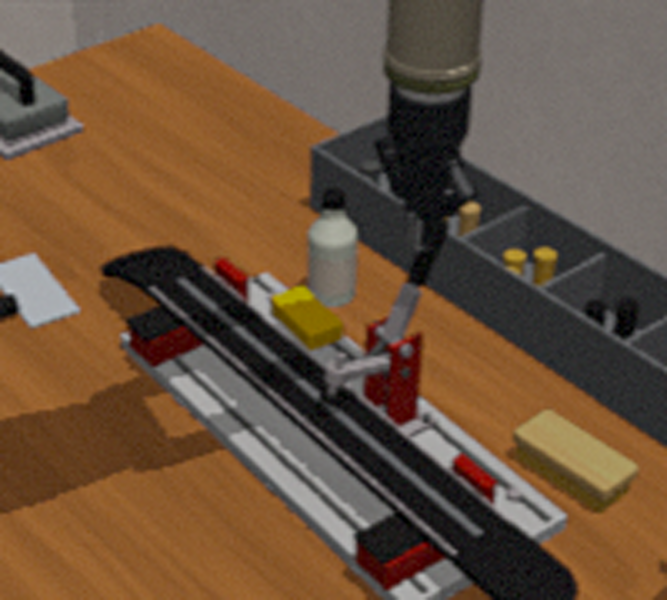

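The lever is following the fingers, now about halfway, and its pressure arm is coming down over the ski. I'll carry on over the dead point.

Call:
send_rows(
  steps=[
    [[0.33,-0.02,-0.17],[0,0,0]],
    [[0.63,-0.03,-0.37],[0,0,0]],
    [[0.85,-0.04,-0.52],[0,0,0]],
    [[1.05,-0.05,-0.7],[0,0,0]],
    [[1.18,-0.06,-0.83],[0,0,0]],
    [[1.3,-0.06,-0.97],[0,0,0]],
    [[1.42,-0.07,-1.1],[0,0,0]],
    [[1.52,-0.07,-1.25],[0,0,0]],
    [[1.65,-0.08,-1.45],[0,0,0]],
    [[1.7,-0.08,-1.55],[0,0,0]],
  ],
)

```text
time: 10.07
tool_pos: [665.5, -80.1, 183.1]
tcp_rot: [180.0, -0.1, 177.2]
ft_force: [-0.3, -0.1, -0.1]
finger_gap: -0.1
grip_force: 0.0
```

Call:
send_rows(
  steps=[
    [[0,0,0],[0,0,0]],
    [[-0.2,0,0.5],[0,0,0]],
    [[-0.5,0,1.5],[0,0,0]],
    [[-1,0,3],[0,0,0]],
    [[-2.5,0,4],[0,0,0]],
    [[-4,0.5,4.5],[0,0,0]],
    [[-6,1,4.5],[0,0,0]],
    [[-7,2,4.5],[0,0,0]],
    [[-8,3,4.5],[0,0,0]],
    [[-8,3,4.5],[0,0,0]],
  ],
)

```text
time: 11.32
tool_pos: [424.4, 11.3, 321.2]
tcp_rot: [180.0, 0.2, 177.3]
ft_force: [-0.1, -0.5, 0.2]
finger_gap: 0.3
grip_force: 0.0
```

```bash
python3 - <<'E'
from h import *
i={c:snapshot(c)["img"][:,:,::-1] for c in("side","top")};print(sense()["ft_force"],sense()["tool_pos"])
a=cv2.resize(i["side"][150:300,200:360],(400,375),interpolation=cv2.INTER_CUBIC)
b=cv2.resize(i["top"][130:280,200:360],(400,375),interpolation=cv2.INTER_CUBIC)
cv2.imwrite("pics/p5.png",np.hstack([a,b]))
L=cv2.resize(i["top"][175:225,200:250],(400,400),interpolation=cv2.INTER_CUBIC);R=cv2.resize(i["top"][185:235,325:375],(400,400),interpolation=cv2.INTER_CUBIC)
cv2.imwrite("pics/p6.png",np.hstack([L,R]))
E
```

```text
[-0.32450029  0.31198387 -0.02082851] [425.77598912   9.90384488 320.57959028]
```

View pics/p5.png

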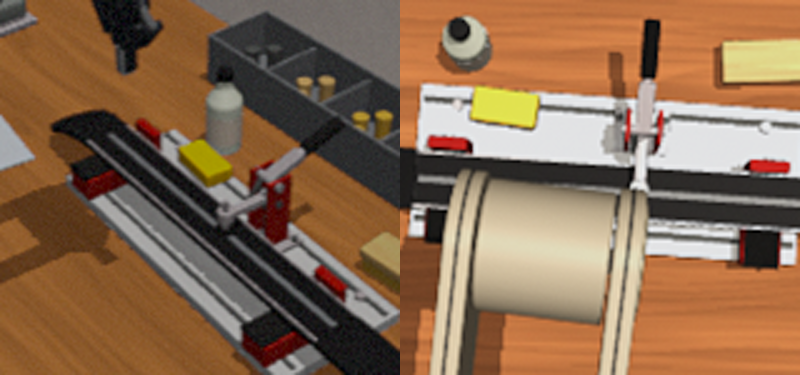

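View pics/p6.png

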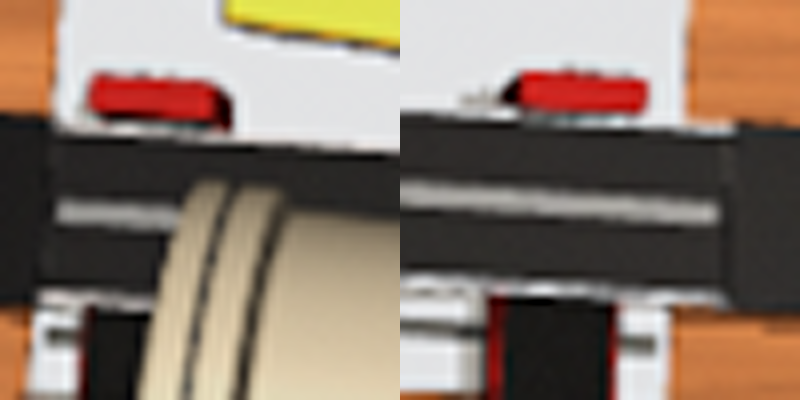

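The lever is down in lock and the pad rests on the ski. I'll measure the ski's squareness against the stops at subpixel level before handing in.

```bash
python3 - <<'E'
from h import *
np.set_printoptions(precision=2,suppress=True,linewidth=150)
s=snapshot("top");g=s["img"].astype(float)
for n,cols,r0 in(("L",(212,226),184),("R",(340,355),194)):
    print(n)
    for r in range(r0,r0+12): print(r,[tuple(int(v) for v in g[r,c]) for c in range(cols[0],cols[1],4)])
# ski stripe line -> world yaw
P=[]
for c in list(range(208,218))+list(range(312,362)):
    r=np.arange(196,216);w=np.clip(g[196:216,c].mean(1)-90,0,None)
    # bright rows between dark ones: stripe
    k=[i for i in range(len(r)) if w[i]>0]
    if k and max(k)-min(k)<6 : P.append(atz(s,(c,(w*r).sum()/w.sum()),74))
P=np.array(P);print(len(P),P[:2],P[-2:]);print("stripe slope",np.polyfit(P[:,1],P[:,0],1))
for l in("stop_left","stop_right","ski_far_left","ski_far_right"):
    p,c=pin(l,"top");print(l,p,c,atz(s,p,67) if p is not None else None)
print([ (d["confidence"]) for d in finder.find_in("pad","side")])
E
```

```text
L
184 [(172, 87, 86), (185, 145, 147), (202, 175, 174), (213, 203, 206)]
185 [(195, 24, 18), (198, 27, 22), (190, 26, 19), (174, 48, 44)]
186 [(195, 29, 24), (195, 36, 31), (190, 33, 28), (194, 31, 27)]
187 [(200, 30, 26), (199, 37, 33), (193, 36, 31), (195, 37, 32)]
188 [(166, 21, 19), (173, 31, 27), (186, 33, 29), (199, 37, 32)]
189 [(85, 71, 69), (44, 2, 0), (126, 14, 12), (165, 25, 20)]
190 [(173, 155, 151), (139, 137, 134), (101, 99, 98), (43, 45, 43)]
191 [(155, 151, 147), (204, 198, 194), (162, 157, 155), (111, 109, 106)]
192 [(29, 27, 27), (26, 25, 23), (67, 65, 63), (115, 110, 106)]
193 [(37, 34, 34), (38, 36, 35), (35, 34, 33), (34, 33, 32)]
194 [(39, 36, 35), (39, 37, 36), (38, 36, 36), (38, 36, 34)]
195 [(39, 36, 35), (40, 38, 37), (40, 37, 36), (39, 36, 35)]
R
194 [(175, 50, 49), (191, 55, 51), (161, 71, 67), (183, 143, 145)]
195 [(167, 23, 19), (204, 36, 31), (202, 33, 28), (200, 27, 22)]
196 [(173, 28, 25), (206, 38, 33), (202, 38, 33), (200, 35, 31)]
197 [(152, 21, 17), (206, 37, 32), (208, 39, 34), (207, 37, 32)]
198 [(97, 52, 51), (173, 44, 41), (177, 30, 26), (176, 23, 18)]
199 [(102, 91, 90), (95, 89, 88), (118, 117, 119), (154, 149, 150)]
200 [(63, 63, 62), (105, 107, 107), (165, 168, 170), (208, 214, 216)]
201 [(43, 40, 39), (43, 42, 40), (39, 37, 35), (35, 35, 33)]
202 [(48, 45, 44), (47, 45, 43), (46, 43, 42), (45, 43, 41)]
203 [(47, 45, 43), (48, 45, 44), (47, 44, 42), (46, 46, 43)]
204 [(47, 45, 43), (47, 44, 43), (47, 44, 43), (47, 46, 44)]
205 [(47, 45, 43), (49, 47, 44), (49, 46, 44), (48, 45, 43)]
0 [] []Traceback (most recent call last):
  File "<stdin>", line 14, in <module>
IndexError: too many indices for array: array is 1-dimensional, but 2 were indexed
```

```bash
python3 - <<'E'
from h import *
s=snapshot("top");g=s["img"].astype(float);m=g.min(2)
def cross(col,a,b,th,up):
    for r in range(a,b):
        u,v=m[r,col],m[r+1,col]
        if (up and u<th<=v) or (not up and u>th>=v): return r+(th-u)/(v-u)
def fit(n,cols,line,th,up,z,h=5):
    P=[]
    for c in cols:
        r0=line(c);r=cross(c,int(r0-h),int(r0+h),th,up)
        if r is not None:P.append(atz(s,(c,r),z))
    P=np.array(P);
    for _ in range(3):
        k=np.polyfit(P[:,1],P[:,0],1);e=P[:,0]-np.polyval(k,P[:,1]);P=P[abs(e)<max(2*e.std(),.5)]
    print(n,len(P),"slope %.4f"%k[0],"x at y=-31: %.1f"%np.polyval(k,-31),"x@168 %.1f x@-232 %.1f"%(np.polyval(k,168),np.polyval(k,-232)),"rms %.2f"%e.std(),P[:,1].min(),P[:,1].max())
fit("plate far",range(212,358),lambda c:163.75+(c-208.75)*.0737,140,True,20)
fit("plate far2",[c for c in range(212,358) if not 225<c<260],lambda c:163.75+(c-208.75)*.0737,120,True,20)
fit("ski black far",[c for c in range(208,365) if not 285<c<310],lambda c:191.5+(c-212)*.0675,90,False,74,4)
fit("ski near white",list(range(314,364)),lambda c:221+(c-325)*.07,90,True,74,4)
for n,cs,r0 in(("redL",range(213,224),187),("redR",range(342,354),196)):
    P=[]
    for c in cs:
        red=g[:,c,0]-g[:,c,1]
        for nm,seq in(("far",range(r0,r0-6,-1)),("near",range(r0,r0+6))):
            for r in seq:
                q=r+(1 if nm=="near" else -1)
                if red[r]>=80>red[q]:P.append((nm,atz(s,(c,r+(q-r)*(red[r]-80)/(red[r]-red[q])),88)));break
    for nm in("far","near"):
        Q=np.array([p for a,p in P if a==nm]);print(n,nm,Q.mean(0).round(1),Q.std(0).round(1))
E
```

```text
plate far 109 slope 0.0497 x at y=-31: 641.2 x@168 651.1 x@-232 631.2 rms 0.47 -270.9597128206092 201.7217075616748
plate far2 100 slope 0.0498 x at y=-31: 641.9 x@168 651.8 x@-232 631.9 rms 0.47 -270.9521631095725 201.74782993809947
ski black far 123 slope 0.0415 x at y=-31: 544.9 x@168 553.2 x@-232 536.6 rms 0.35 -284.53080276572337 202.16914648652187
ski near white 49 slope 0.0399 x at y=-31: 483.9 x@168 491.8 x@-232 475.9 rms 0.40 -282.04943877645155 -130.3052983486657
redL far [575.  169.6  88. ] [0.2 9.8 0. ]
redL near [560.6 169.1  88. ] [0.9 9.8 0. ]
redR far [ 555.3 -231.    88. ] [ 0.8 10.6  0. ]
redR near [ 541.2 -231.2   88. ] [ 0.2 10.6  0. ]
```

The subpixel check shows the ski is not fully home. Its edge slope is 0.041 in the top view against 0.049 for the stops and plate, which leaves about 3 mm open at the left stop; the downward rub of the fingers probably jammed it. I'll unlatch the lever from below, reseat the ski at its left side, then lock again.

Call:
send_rows(
  steps=[
    [[1,-1,0],[0,0,0]],
    [[2,-2,0],[0.15,0,0]],
    [[3,-3,0],[0.3,0,0]],
    [[4,-4,0],[0.45,0,0]],
    [[5.2,-5,0],[0.6,0,0]],
    [[6.4,-6,0],[0.75,0,0]],
    [[7.6,-7,0],[0.9,0,0]],
    [[8.8,-7.3,0],[1.0,0,0]],
    [[8.8,-7.3,0],[1.13,0,0]],
    [[8.8,-7.3,0],[1.13,0,0]],
  ],
)

```text
time: 12.78
tool_pos: [688.9, -211.3, 311.0]
tcp_rot: [114.9, -3.1, 178.6]
ft_force: [-0.0, -0.9, -0.3]
finger_gap: 0.2
grip_force: 0.0
```

```bash
python3 - <<'E'
from h import *
x=sense();print(x["joint_pos"],x["tool_pos"],x["tcp_rot"])
s=snapshot("top")
p,c=pin("lever_grip","top");print(p,c,atz(s,p,163))
s=snapshot("side")
p,c=pin("lever_grip","side");print(p,c,atz(s,p,163))
E
```

```text
[ -41.53446297   60.1055694    27.41269581   59.84547136  128.31803617
 -104.41438711] [ 688.94395268 -211.25385875  311.04642232] [114.91045344  -3.06248257 178.6471478 ]
[298.816 147.714] 0.59 [679.89365384 -75.24347889 163.        ]
[330.176 204.582] 0.66 [679.5359869  -83.40512262 163.        ]
```

Call:
send_rows(
  steps=[
    [[0,1,-0.5],[0,0,0]],
    [[0,2,-1.5],[0,0,0]],
    [[0,2,-3],[0,0,0]],
    [[0,2,-4.5],[0,0,0]],
    [[0,2,-5.5],[0,0,0]],
    [[0,2,-6.3],[0,0,0]],
    [[0,2,-6.7],[0,0,0]],
    [[0,2,-6.7],[0,0,0]],
  ],
)

```text
time: 13.98
tool_pos: [689.7, -149.2, 117.8]
tcp_rot: [115.3, -2.5, 178.8]
ft_force: [0.1, -0.2, 0.7]
finger_gap: 0.4
grip_force: 0.0
```

```bash
python3 - <<'E'
from h import *
x=sense();print(x["joint_pos"],x["tool_pos"],x["tcp_rot"],x["ft_force"])
s=snapshot("side")["img"][:,:,::-1]
cv2.imwrite("pics/p7.png",cv2.resize(s[120:320,220:480],(780,600),interpolation=cv2.INTER_CUBIC))
E
```

```text
[ -38.28485362   61.9941089    44.70671456   51.26094612  114.47369406
 -121.49432813] [ 689.65109117 -149.19440448  117.80357734] [115.2706746   -2.54811203 178.80348025] [ 0.1075432  -0.17440031  0.71488484]
```

View pics/p7.png

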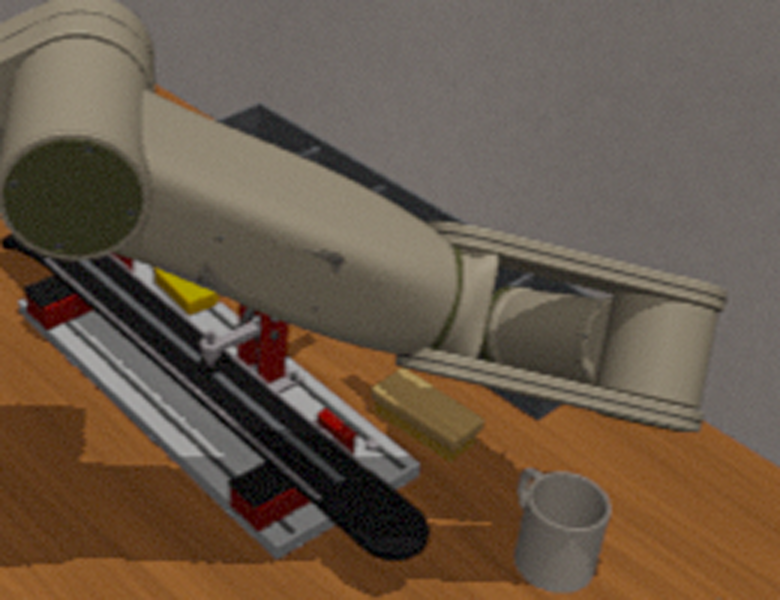

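The view shows the arm low beside the clamp, clear of the brush and mug, with the lever hidden behind the forearm. That was my last picture, so from here I rely on numbers. I'll slide under the grip.

Call:
send_rows(
  steps=[
    [[0,0,-0.25],[0,0,0]],
    [[0,0.8,-0.25],[0,0,0]],
    [[0,1.6,-0.25],[0,0,0]],
    [[0,2.2,-0.25],[0,0,0]],
    [[0,2.6,-0.25],[0,0,0]],
    [[0,2.9,-0.25],[0,0,0]],
    [[0,2.9,-0.25],[0,0,0]],
  ],
)

```text
time: 14.9
tool_pos: [689.7, -61.8, 110.7]
tcp_rot: [115.3, -2.5, 178.8]
ft_force: [-0.4, 0.6, 0.6]
finger_gap: -0.4
grip_force: 0.0
```

Call:
send_rows(
  steps=[
    [[0,0,0.15],[0,0,0]],
    [[0,0,0.3],[0,0,0]],
    [[0,0,0.45],[0,0,0]],
    [[-0.05,0,0.6],[0,0,0]],
    [[-0.1,0,0.75],[0,0,0]],
  ],
)

```text
time: 15.52
tool_pos: [687.2, -62.2, 132.2]
tcp_rot: [115.4, -2.5, 178.7]
ft_force: [7.8, -0.1, -7.4]
finger_gap: -0.0
grip_force: 3.9
```

Contact under the grip. I'll follow the arc upward.

Call:
send_rows(
  steps=[
    [[-0.1,0,0.2],[0,0,0]],
    [[-0.2,0,0.4],[0,0,0]],
    [[-0.3,0,0.6],[0,0,0]],
    [[-0.42,0,0.8],[0,0,0]],
    [[-0.55,0,1.0],[0,0,0]],
    [[-0.7,0,1.2],[0,0,0]],
    [[-0.85,0,1.4],[0,0,0]],
  ],
)

```text
time: 16.4
tool_pos: [660.7, -62.0, 175.5]
tcp_rot: [115.3, -2.5, 178.8]
ft_force: [-0.7, 0.1, -0.2]
finger_gap: -0.0
grip_force: 0.0
```

Call:
send_rows(
  steps=[
    [[0,-1.5,0],[0,0,0]],
    [[0,-3.5,0.2],[0,0,0]],
    [[0,-4,1.5],[0,0,0]],
    [[0,-4,3],[0,0,0]],
    [[0,-4,4.5],[-0.15,0,0]],
    [[0,-4,5.5],[-0.3,0,0]],
    [[-0.5,-4,5.5],[-0.45,0,0]],
    [[-1,-3.5,5.5],[-0.6,0,0]],
    [[-2,-3,5.5],[-0.75,0,0]],
    [[-3.5,-2,5.5],[-0.9,0,0]],
  ],
)

```text
time: 17.65
tool_pos: [555.3, -122.3, 340.7]
tcp_rot: [167.1, -0.5, 177.2]
ft_force: [0.5, 1.3, 1.5]
finger_gap: 0.1
grip_force: 0.0
```

```bash
python3 - <<'E'
from h import *
x=sense();print(x["joint_pos"],x["tool_pos"],x["tcp_rot"])
from scipy.spatial.transform import Rotation as R
c=R.from_euler("xyz",x["tcp_rot"],degrees=True);t=R.from_euler("xyz",[180,0,177.25],degrees=True)
print("turn",(t*c.inv()).as_rotvec())
E
```

```text
[ -25.13114002    4.9448993    77.62694756   11.98755056  102.59695092
 -110.22580492] [ 555.30863039 -122.26382236  340.67037429] [167.12758636  -0.51030955 177.24596777]
turn [-0.22483124  0.00192802  0.00107058]
```

Call:
send_rows(
  steps=[
    [[-1.5,1,0],[-0.12,0,0]],
    [[-3,2.5,0],[-0.225,0,0]],
    [[-4.5,4,0],[-0.225,0,0]],
    [[-4.5,5.5,-1],[-0.225,0,0]],
    [[-4.5,6.4,-2.5],[-0.225,0,0]],
    [[-4.5,6.4,-4],[-0.225,0,0]],
    [[-4.5,6.4,-5.5],[-0.225,0,0]],
    [[-4.5,6.4,-5.5],[-0.225,0,0]],
  ],
)

```text
time: 18.65
tool_pos: [418.0, 69.9, 171.6]
tcp_rot: [179.7, -0.4, 177.2]
ft_force: [-0.4, -0.9, 1.2]
finger_gap: -0.3
grip_force: 0.0
```

```bash
cat > m.py <<'E'
from h import *
x=sense();print(x["tool_pos"],x["tcp_rot"],x["ft_force"],x["time"])
s=snapshot("top");g=s["img"].astype(float);m=g.min(2)
def cross(col,a,b,th):
    for r in range(a,b):
        u,v=m[r,col],m[r+1,col]
        if u>th>=v: return r+(th-u)/(v-u)
P=[]
for c in list(range(208,280))+list(range(312,365)):
    r0=193+(c-212)*.0675;r=cross(c,int(r0-4),int(r0+7),90)
    if r is not None:P.append(atz(s,(c,r),74))
P=np.array(P)
for _ in range(4):
    k=np.polyfit(P[:,1],P[:,0],1);e=P[:,0]-np.polyval(k,P[:,1]);P=P[abs(e)<max(2*e.std(),.5)]
print(len(P),"ski slope %.4f x@168 %.1f x@-232 %.1f rms %.2f"%(k[0],*np.polyval(k,[168,-232]),e.std()))
s2=snapshot("side");
a,b=pin("lever_grip","top"),pin("lever_grip","side");print(a,b)
if a[0] is not None and b[0] is not None:print("grip",tri(s2,b[0],s,a[0]))
E
python3 m.py
```

```text
[417.97710793  69.87080453 171.6473506 ] [179.74482078  -0.43983385 177.21223851] [-0.3919565  -0.91318651  1.15140989] 18.65
110 ski slope 0.0416 x@168 553.1 x@-232 536.5 rms 0.30
(array([298.2  , 181.818]), 0.51) (array([303.576, 196.812]), 0.75)
grip (array([567.84974165, -72.28148374, 238.54448648]), np.float64(2.1114956484888694))
```

Call:
send_rows(
  steps=[
    [[0,0,-1.5],[0,0,0]],
    [[0,0,-3],[0,0,0]],
    [[0,0,-4.2],[0,0,0]],
    [[0.5,0,-4.55],[0,0,0]],
    [[1.2,0,-4.55],[0,0,0]],
    [[1.6,0,-4.55],[0,0,0]],
    [[1.75,0,-4.55],[0,0,0]],
    [[1.82,0,-4.55],[0,0,0]],
    [[1.87,0,-4.55],[0,0,0]],
    [[1.87,0,-4.55],[0,0,0]],
  ],
)

```text
time: 20.1
tool_pos: [476.1, 70.2, 39.1]
tcp_rot: [179.7, -0.2, 177.2]
ft_force: [-7.6, 1.8, 5.4]
finger_gap: 0.3
grip_force: 4.0
```

```bash
python3 m.py
```

```text
[476.13648185  70.21624634  39.14763133] [ 1.79695130e+02 -1.52195692e-01  1.77212292e+02] [-7.59000377  1.84529996  5.361777  ] 20.1
61 ski slope 0.0501 x@168 556.8 x@-232 536.7 rms 0.37
(array([296.912, 183.708]), 0.59) (array([337.4  , 356.496]), 0.61)
grip (array([ 708.06628199, -124.55533188, -651.57886037]), np.float64(76.38449902135557))
```

It has squared up: slope 0.050, and the left side moved 3.7 mm. A firmer press will seat it.

Call:
send_rows(
  steps=[
    [[0.03,0,0],[0,0,0]],
    [[0.06,0,0],[0,0,0]],
    [[0.06,0,0],[0,0,0]],
  ],
)

```text
time: 20.68
tool_pos: [476.3, 70.2, 39.0]
tcp_rot: [179.7, -0.4, 177.2]
ft_force: [-17.1, 1.5, 14.7]
finger_gap: -0.1
grip_force: 8.9
```

Call:
send_rows(
  steps=[
    [[-0.6,0,0],[0,0,0]],
    [[-1.4,0,0],[0,0,0]],
    [[-1.4,-1.5,0],[0,0,0]],
    [[-1.4,-3.3,0],[0,0,0]],
    [[-1.4,-5.2,0],[0,0,0]],
    [[-1.4,-6.8,0],[0,0,0]],
    [[-1.0,-6.8,0],[0,0,0]],
    [[-0.6,-6.8,0],[0,0,0]],
    [[-0.45,-6.8,0],[0,0,0]],
    [[-0.4,-6.8,0],[0,0,0]],
  ],
)

```text
time: 21.92
tool_pos: [466.3, -132.9, 38.3]
tcp_rot: [179.7, -0.2, 177.3]
ft_force: [-11.1, -1.2, 8.4]
finger_gap: 0.3
grip_force: 5.5
```

Call:
send_rows(
  steps=[
    [[0.03,0,0],[0,0,0]],
    [[0.06,0,0],[0,0,0]],
    [[0.09,0,0],[0,0,0]],
    [[0.09,0,0],[0,0,0]],
  ],
)

```text
time: 22.42
tool_pos: [466.2, -132.8, 38.2]
tcp_rot: [179.7, -0.5, 177.3]
ft_force: [-22.6, -1.2, 19.7]
finger_gap: -0.1
grip_force: 11.7
```

Call:
send_rows(
  steps=[
    [[-0.5,0,0],[0,0,0]],
    [[-1.3,0,0],[0,0,0]],
    [[-1.3,0,1.5],[0,0,0]],
    [[-1.3,0,3.2],[0,0,0]],
    [[-1.3,0,5],[0,0,0]],
    [[-1,0.7,6.4],[0,0,0]],
    [[0,1.4,6.65],[0,0,0]],
    [[1,2,6.65],[0,0,0]],
    [[1.9,2,6.65],[0,0,0]],
    [[1.9,2,6.65],[0,0,0]],
  ],
)

```text
time: 23.68
tool_pos: [527.6, -72.4, 237.4]
tcp_rot: [179.7, -0.1, 177.4]
ft_force: [-0.5, -0.2, -0.5]
finger_gap: -0.1
grip_force: 0.0
```

```bash
python3 m.py
```

```text
[527.59208625 -72.38737465 237.4453582 ] [ 1.79694515e+02 -7.52251600e-02  1.77380684e+02] [-0.46457896 -0.2243341  -0.52093292] 23.675
84 ski slope 0.0507 x@168 557.5 x@-232 537.2 rms 0.87
(None, 0) (array([305.984, 197.694]), 0.74)
```

Square and home (slope 0.0507, both ends at their stops). I'll repeat the lever push.

Call:
send_rows(
  steps=[
    [[0.35,0,0],[0,0,0]],
    [[0.7,-0.03,0],[0,0,0]],
    [[1.08,-0.06,0.05],[0,0,0]],
    [[1.49,-0.08,0.05],[0,0,0]],
    [[1.85,-0.1,0.05],[0,0,0]],
    [[2.21,-0.12,-0.05],[0,0,0]],
    [[2.56,-0.14,-0.15],[0,0,0]],
    [[2.9,-0.16,-0.25],[0,0,0]],
  ],
)

```text
time: 24.88
tool_pos: [614.4, -78.9, 231.2]
tcp_rot: [179.7, -0.0, 177.2]
ft_force: [-6.6, 1.3, 6.1]
finger_gap: 0.0
grip_force: 4.5
```

Call:
send_rows(
  steps=[
    [[0.33,-0.02,-0.17],[0,0,0]],
    [[0.63,-0.03,-0.37],[0,0,0]],
    [[0.85,-0.04,-0.52],[0,0,0]],
    [[1.05,-0.05,-0.7],[0,0,0]],
    [[1.18,-0.06,-0.83],[0,0,0]],
    [[1.3,-0.06,-0.97],[0,0,0]],
    [[1.42,-0.07,-1.1],[0,0,0]],
    [[1.52,-0.07,-1.25],[0,0,0]],
    [[1.65,-0.08,-1.45],[0,0,0]],
    [[1.7,-0.08,-1.55],[0,0,0]],
  ],
)

```text
time: 26.12
tool_pos: [664.6, -81.3, 183.1]
tcp_rot: [179.7, -0.1, 177.2]
ft_force: [-0.3, 0.6, -0.5]
finger_gap: -0.1
grip_force: 0.0
```

Call:
send_rows(
  steps=[
    [[0,0,0],[0,0,0]],
    [[-0.2,0,0.5],[0,0,0]],
    [[-0.5,0,1.5],[0,0,0]],
    [[-1,0,3],[0,0,0]],
    [[-2.5,0,4.5],[0,0,0]],
    [[-4,1,5],[0,0,0]],
    [[-5.5,2.5,5],[0,0,0]],
    [[-7,4,5],[0,0,0]],
    [[-8.5,5.5,5],[0,0,0]],
    [[-9,6,5],[0,0,0]],
  ],
)

```text
time: 27.38
tool_pos: [392.7, 100.3, 336.1]
tcp_rot: [179.7, 0.2, 177.3]
ft_force: [0.7, 0.2, 0.2]
finger_gap: -0.0
grip_force: 0.0
```

```bash
python3 m.py
```

```text
[392.69029605 100.33523748 336.06409439] [179.65408788   0.18697646 177.32267112] [0.67124112 0.16889274 0.16145854] 27.375
108 ski slope 0.0501 x@168 556.8 x@-232 536.7 rms 0.32
(array([300.608, 145.698]), 0.81) (array([328.496, 199.92 ]), 0.52)
grip (array([679.93583842, -77.7787275 , 179.50124592]), np.float64(6.214276026792744))
```

```bash
python3 -c "
from bench import order;print(order.hand_in())"
```

```text
the job is handed in; nothing more can be done
None
```

The job is handed in: the last measurements show the ski square against both stops and the lever down in lock. The first lock left about 3 mm open at the left stop, so I unlatched the lever from below, reseated the ski and locked it again.

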